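# Close a charger: board in, cover snapped on and held down

## Task

Close the half-built charger in the assembly nest: lay the loose circuit board flat in the lower shell with its metal socket end at the shell's socket opening and let go of it, then set the deep cover on with its notch over that opening and press it straight down until all three clips have snapped over its ribs and it sits fully home on the shell. Do not let go or lift off: the program finishes while the gripper is still holding the cover and pressing it firmly down. Leave the other things on the bench where they are.

Things in the scene. Friction and masses are not known exactly. Their poses are not given: they have to be found in the camera images.
- nest: assembly nest: aluminium plate 124x100, its top 12 above the bench, carrying the clamped shell. Origin: underside centre, below shell, same axes. Four steel blocks beside the shell's long sides (12 long, at x -24 and 24) reach 36 from the centre line, tops 19 above the bench. Spring clips stand at both ends of the shell, out to 39 from its centre, tops 36 above the bench.
- shell (a point): lower shell of the charger, shallow dark grey tray 66 (x) x 50 (y) x 8, fixed in the nest. Point: its centre, level with its rim, 20 above the bench. x points to the end with the socket opening, z up. The board lies on the floor, 5 below this point, in a pocket 55 x 39 set by guide tongues at the corners. These rise 8 above the rim and taper, leading the cover in from up to 2 off.
- opening (a point): socket opening in the shell's +x end wall, 33 from the centre, 3 above the rim. Two upright cheeks (outer faces 21 apart) flank it and rise 7 above the rim; the cover's notch goes over them. The middles of the shell's long sides (x -24 to 24) have nothing above the rim.
- cover_mid (a point): deep cover, dark grey box 66 (x) x 50 (y) x 30, walls 2.5, standing on its open side; about 60 g. Point: its centre, 15 above the lower edge. x points to the end with the notch, z up. Long sides are flat: grip across y (50). Three ribs stick out 3 from the ends, near the lower edge: one wide at the plain end, two beside the notch. Home: this point 15 above shell, x axes agree.
- cover_notch (a point): notch in the lower edge of one end wall of the cover, 22 wide, 8 high; point: in the wall's outer face, 4 above the lower edge, 33 along x from the cover's centre. The wrong way round the cover stops on the cheeks, 7 short of home.
- board_mid (a point): loose circuit board, green, 48 (x) x 34 (y) x 4; 30 g. Point: its centre, 9 above its underside. x points to the metal socket's end, z up. Hold it by the yellow transformer (x -16 to 2, y -12 to 4) and the two black capacitors beside it (7 across, x -13 and -2, y 11), all 18 high above the underside: together 26.5 across y, from -12 to 14.5, around x -7. The rest is under 10 high.
- board_socket (a point): outer end of the board's metal socket (x 10 to 24, y -7 to 7, 10 high), 24 along x from the board's centre, 7 above its underside
- clip_wide (a joint): wide spring clip at the shell's plain end: 0 upright and closed, grows (rad) as it bends outward, springs back. Pressing the cover: ribs meet the clips with cover_mid 21 to 22 above shell; 10 to 20 N push them past (clips bent 0.03 to 0.17, the two ends unequally); at about 18 above the force suddenly drops, at 16 the clips snap shut, at 15 the cover bottoms. Then keep a push of about 10 N.
- clip_left (a joint): narrow spring clip beside the socket opening, at +y: 0 upright and closed, grows (rad) as it bends outward; springs back by itself
- clip_right (a joint): narrow spring clip beside the socket opening, at -y: as clip_left
- torque_driver: bystander, to be left alone: electric torque driver lying on its side, dark grey, 38x233x40, near edge of the mat; origin at the centre of its underside
- tape_roll_clear: bystander, to be left alone: roll of brown tape lying flat, 92 across, 19 high, near edge of the mat; origin at the centre of its underside
- marker_black: bystander, to be left alone: black and white marker pen, 138 long, on the mat at the right; origin at the centre of its underside
- hexkeys: bystander, to be left alone: red folding hex key set, 29x90x20, near edge of the bench at the left; origin at the centre of its underside
- charger_a: bystander, to be left alone: finished charger, flat black block 66x43x22, behind the nest to the left; origin at the centre of its underside
- charger_b: bystander, to be left alone: finished charger, flat black block 66x43x22, behind the nest; origin at the centre of its underside
- solder_spool: bystander, to be left alone: solder spool standing upright, 60 across, 50 high, behind the nest; origin at the centre of its underside
There are look-alikes about, which are no part of the job. What is shaped like the part that bears cover_mid but red is not meant. There is more than one size of the part that bears board_mid; the job needs the smaller.

How it is judged:
By the outcome, as a careful person would: the job done as asked, in the order asked, and still so for the second after the job is handed in, while the arm keeps its last pose, push and grip.
It also fails if it takes over 59 s, if anything falls off the work surface, if the arm or the gripper's body presses on something with over 40 N, if the wrist force passes 120 N, or if a joint passes its speed limit or range.

## Robot

A 6-joint arm with a two-finger parallel gripper is mounted at the origin on a cart in front of the work surface, level with it; the furniture and walls round the work are solid. World frame = base frame: x ahead of the robot, y to its left, z up, the work surface at z = 0. Lengths are in m, angles in rad, forces in N, time in s.
With the tool pointing down it reaches from about 0.35 to 1 m from the base axis. Payload 7.1 kg.
Tool frame: the origin (TCP) lies between the finger pads; the fingertips stand 11 mm ahead of it and the grasp point (between the pads) lies 8 mm behind it; z points along the fingers, y is the line along which they close (so a half turn about z gives the same grasp; the last joint's range is limited). The gripper opens to 85 mm and grips with 20 to 120 N. Pads are 22 mm wide; open, the fingers measure 114 mm over their backs; the gripper's body (76 mm by 85 mm) begins 54 mm behind the grasp point. The pads swing forward as they close: fully open they stand 13 mm farther back than shut.
Start: joints at [1.193, 0.423, 1.63, -0, 1.089, -0.019], TCP at [0.219, 0.585, 0.242] pointing down, gripper open.
Joint ranges: [-3, 3], [-0.9, 2.11], [0.09, 2.58], [-1.31, 4.45], [0.11, 2.69], [-2.54, 2.54]. Speed limits (rad/s): [2.39, 2.39, 3.01, 3.14, 3.14, 3.14].

## Interface

Orientations are given as a rotation vector (axis times angle).
In Python, from workcell import env, optics, spotter gives the robot as it stands. Calls block until the motion is done:
- env.move_pose(position, orientation): joint-space move of the TCP to a pose.
- env.move_straight(position, velocity=0.15, orientation=None): straight line of the TCP; orientation=None keeps the orientation; velocity is the mean speed in m/s.
- env.goto_joints(angles): joint-space move.
- env.command_gripper(opening, effort=None): opening from 0.0 (shut) to 1.0 (fully open); effort is the grip in N (None keeps the last); returns when the fingers have stopped.
- env.wait(seconds).
- env.solve_ik(position, orientation): joint angles nearest the present ones, or None.
- optics.grab_frame(name): name is "scene" or "top" or "wrist"; returns the picture (400x640x3 uint8, red, green, blue); there is no depth.
- optics.camera_info(name): a dict with "intrinsics" (3x3 intrinsics, pixels), "camera_from_world" (4x4, takes a point from world to camera coordinates). Camera axes: x right, y up, looking along -z (the intrinsics and any distortion apply to the point x, -y, -z); pixel columns grow to the right and rows downward; lengths in m; the calibration is good to about 2 mm. A picture is of the moment at which its call begins: read the wrist's pose just before it. camera_info takes no time and is no camera call; for the wrist camera it gives the pose at the moment of the call.
A pose or a line that the arm cannot do raises env.PlanningError and nothing moves.
- env.close_job(): hands the job in; it is judged then, once.
Trained networks look in the newest picture that a camera, given by its name, has taken for a name from the list of things; names that differ only in an ending like _2 or _b are one class to them, and where a whole thing is asked for, a point or a joint stands for the part that bears it (a point fixed in the world has none). Each returns a list of dicts, best first, with "confidence" (0 to 1); they miss things now and then, are a little off and sometimes report something else, mostly with a low value. They report only what shows in the picture. A call takes as long as a camera call. They do not tell look-alikes from the thing itself.
- spotter.recognise(camera, thing): "at" ([x, y, z] in m, in the coordinates of the camera as it stood for that picture, good to about 4 mm: the middle of the surface that is visible of it).
- spotter.landmark_of(camera, thing): "at" ([x, y, z] in m, in the coordinates of the camera as it stood for that picture, good to about 4 mm: a listed point, or the origin of a listed thing).
Readings, each from a call of its own:
- env.read_t(): time.
- env.read_joints(): joint angles.
- env.read_qvel(): joint speeds.
- env.read_joint_efforts(): joint torques, N m.
- env.read_eef_pos(): TCP position.
- env.read_tcp_rot(): TCP orientation.
- env.read_force(): force on the tool from outside, world axes, zero at the start.
- env.read_ft_torque(): the same for the moment, N m.
- env.read_gripper_width(): opening from 0.0 (shut) to 1.0 (fully open).
- env.read_gripper_force(): force on a finger pad.
Only numpy, scipy, OpenCV 4.12 (cv2) and the standard library are available. Lean on these libraries where they do the work, as an engineer would, in place of code of your own. Each camera call takes 0.05 s, during which the arm holds its last target. There are 200 camera calls.

## Working session

There is one attempt and no reset: what is moved stays moved. The work goes in short steps, each a Python script; the robot and the scene stay as the last script left them, time stands still between calls to the robot, and variables do not carry over. Pictures are saved under pics/ and viewed, at most 10 in all, crops included, and the job is handed in when it is done.

```bash
ls; mkdir -p pics
cat > h.py <<'E'
import numpy as np, cv2
from scipy.spatial.transform import Rotation as R
from workcell import env, optics, spotter
def save(name,img): cv2.imwrite('pics/'+name+'.png',cv2.cvtColor(img,cv2.COLOR_RGB2BGR))
def world(cam,p,info=None):
    T=np.array((info or optics.camera_info(cam))['camera_from_world']); return (np.linalg.inv(T)@np.r_[p,1])[:3]
def px(info,w):
    K=np.array(info['intrinsics']);T=np.array(info['camera_from_world']);c=(T@np.r_[w,1])[:3]
    q=K@np.array([c[0],-c[1],-c[2]]);return q[:2]/q[2]
def ray(info,uv,z):
    K=np.array(info['intrinsics']);T=np.linalg.inv(np.array(info['camera_from_world']))
    d=np.linalg.inv(K)@np.array([uv[0],uv[1],1.]);d=T[:3,:3]@np.array([d[0],-d[1],-d[2]]);o=T[:3,3]
    return o+d*(z-o[2])/d[2]
def down(yaw): # tool z down, tool y at angle yaw from world y ; tool x = (cos,sin)
    return (R.from_euler('z',yaw)*R.from_euler('x',np.pi)).as_rotvec()
E
python3 - <<'E'
from h import *
for c in ('top','scene'):
    f=optics.grab_frame(c);save(c,f);i=optics.camera_info(c);print(c,i.keys(),np.round(np.array(i['intrinsics']),1).tolist())
    for n in ('shell','opening','cover_mid','cover_notch','board_mid','board_socket'):
        for d in spotter.landmark_of(c,n):
            w=world(c,d['at']);print(c,n,round(d['confidence'],2),w.round(3),px(i,w).round())
print(env.read_t(),env.read_tcp_rot(),env.read_force())
E
```

```text
pics
top dict_keys(['intrinsics', 'camera_from_world']) [[519.9, 0.0, 327.9], [0.0, 519.9, 195.6], [0.0, 0.0, 1.0]]
top shell 0.83 [0.522 0.03  0.02 ] [311. 191.]
top shell 0.51 [ 0.477 -0.208  0.003] [392. 208.]
top opening 0.83 [0.553 0.039 0.025] [308. 180.]
top opening 0.53 [ 0.676  0.151 -0.006] [271. 140.]
top cover_mid 0.86 [ 0.456 -0.349  0.017] [442. 215.]
top cover_mid 0.67 [ 0.488 -0.237  0.015] [403. 204.]
top cover_notch 0.62 [ 0.466 -0.381  0.002] [451. 212.]
top cover_notch 0.57 [ 0.475 -0.206  0.001] [391. 208.]
top cover_notch 0.36 [0.52 0.03 0.02] [311. 191.]
top board_mid 0.81 [0.572 0.259 0.011] [233. 173.]
top board_mid 0.48 [0.451 0.294 0.016] [220. 214.]
top board_mid 0.31 [0.434 0.276 0.007] [226. 220.]
top board_socket 0.81 [0.542 0.243 0.012] [239. 183.]
top board_socket 0.68 [0.439 0.279 0.01 ] [225. 219.]
scene dict_keys(['intrinsics', 'camera_from_world']) [[385.0, 0.0, 323.9], [0.0, 385.0, 197.0], [0.0, 0.0, 1.0]]
scene shell 0.73 [0.518 0.026 0.018] [310. 199.]
scene shell 0.72 [0.554 0.031 0.021] [316. 188.]
scene opening 0.2 [0.683 0.223 0.001] [285. 141.]
scene cover_mid 0.72 [ 0.456 -0.351  0.013] [438. 286.]
scene cover_mid 0.65 [ 0.483 -0.24   0.014] [398. 254.]
scene cover_notch 0.97 [ 0.466 -0.385  0.002] [453. 292.]
scene cover_notch 0.95 [ 0.475 -0.213  0.003] [385. 254.]
scene cover_notch 0.6 [0.452 0.295 0.015] [216. 176.]
scene board_mid 0.65 [0.454 0.293 0.011] [217. 177.]
scene board_mid 0.51 [0.573 0.251 0.009] [256. 158.]
scene board_socket 0.66 [0.543 0.246 0.01 ] [251. 164.]
scene board_socket 0.53 [0.438 0.274 0.005] [219. 185.]
scene board_socket 0.15 [ 0.476 -0.208  0.006] [383. 252.]
0.7 [5.60519618e-01 3.09116286e+00 9.43109056e-05] [ 0.71269876 -1.33042868 -0.02824988]
```

Run:
```python
import cv2
t=cv2.imread('pics/top.png');cv2.imwrite('pics/top_c.png',cv2.resize(t[110:260,190:490],(800,400),interpolation=cv2.INTER_CUBIC))
```

```text
(no output)
```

View pics/top_c.png

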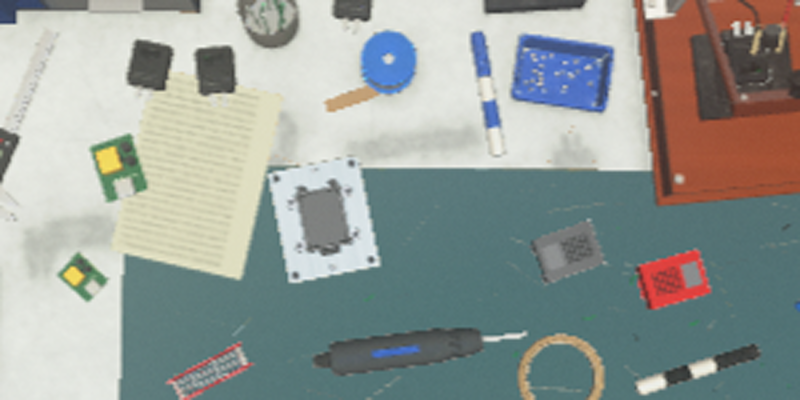

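View pics/scene.png

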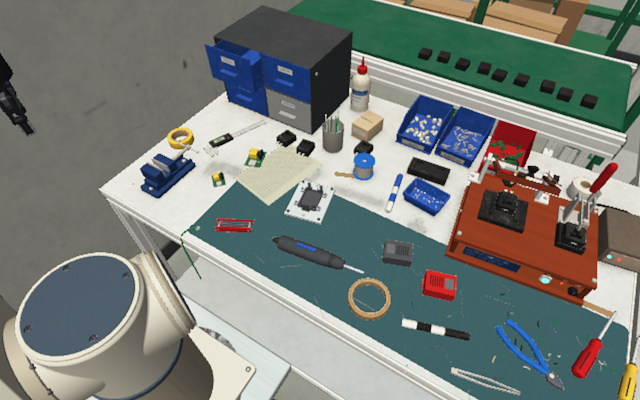

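The smaller green board at top px (220,214) is meant, since the larger one is at (233,173). The grey cover at (402,203) is meant, and the red one at (442,215) is not. Next I take close wrist views of the board, shell and cover.

```bash
cat >> h.py <<'E'
def look(name,xy,z,yaw,marks):
    env.move_pose([xy[0],xy[1],z],down(yaw)); env.wait(0.15)
    info=optics.camera_info('wrist');f=optics.grab_frame('wrist');save(name,f)
    for n in marks:
        for d in spotter.landmark_of('wrist',n):
            w=world('wrist',d['at'],info);print(n,round(d['confidence'],2),w.round(4),px(info,w).round())
    np.save('pics/'+name+'.npy',dict(info),allow_pickle=True);return info
E
python3 - <<'E'
from h import *
t0=env.read_t()
T=np.array(optics.camera_info('wrist')['camera_from_world']);C=np.linalg.inv(T)
Rt=R.from_rotvec(env.read_tcp_rot()).as_matrix()
print('cam in tool',Rt.T@(C[:3,3]-env.read_eef_pos()), 'view dir', Rt.T@(-C[:3,2]))
for y in (50,230):print(env.solve_ik([.452,.293,.2],down(np.radians(y))))
for y in (15,195):print(env.solve_ik([.52,.03,.2],down(np.radians(y))))
look('wb',(.452,.293),.2,np.radians(50),['board_mid','board_socket'])
print(env.read_t(),env.read_joints())
E
```

```text
cam in tool [ 0.07597557  0.0007814  -0.13227221] view dir [-2.98353310e-01 -9.97920961e-05  9.54455495e-01]
[ 5.53036272e-01  3.53296475e-01  1.85452444e+00 -4.44089210e-16
  9.33771740e-01  1.25116797e+00]
[ 0.55303627  0.35329647  1.85452444  0.          0.93377174 -1.89042468]
[ 3.47798139e-02  3.28762423e-01  1.89259574e+00 -4.44089210e-16
  9.20234494e-01  1.34377675e+00]
[ 0.03477981  0.32876242  1.89259574  0.          0.92023449 -1.7978159 ]
board_mid 0.93 [0.4551 0.2955 0.006 ] [326. 174.]
board_mid 0.83 [0.5742 0.2584 0.0113] [446. 127.]
board_socket 0.79 [0.4358 0.2725 0.0061] [326. 202.]
board_socket 0.58 [0.5441 0.2432 0.0106] [429. 159.]
2.4 [5.54142181e-01 3.53374039e-01 1.85430681e+00 7.21105042e-05
 9.33816691e-01 1.25095589e+00]
```

View pics/wb.png

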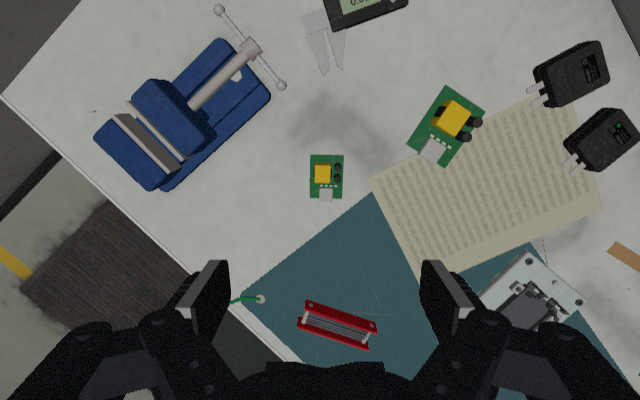

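The small board is centred at px (326,175) with its metal socket at (326,195), pointing down in the image; the big one is at (446,127). Next is a closer look and a fit.

```bash
cat >> h.py <<'E'
def fitboard(f,info,c,zt=0.004,zy=0.018):
    """green rectangle at board top and yellow top centre near world point c"""
    u,v=px(info,[c[0],c[1],.005]).astype(int)
    hsv=cv2.cvtColor(f,cv2.COLOR_RGB2HSV);out={}
    for n,lo,hi,z in (('green',(45,90,40),(80,255,255),zt),('yellow',(18,140,120),(32,255,255),zy)):
        m=cv2.inRange(hsv,lo,hi);k,l,s,ce=cv2.connectedComponentsWithStats(m)
        ids=[i for i in range(1,k) if s[i,4]>60];i=min(ids,key=lambda i:np.hypot(*(ce[i]-[u,v])))
        p=np.argwhere(l==i)[:,::-1]
        h=cv2.convexHull(p.astype(np.float32))[:,0]
        w=np.array([ray(info,q,z)[:2] for q in h])*1000
        (cx,cy),(a,b),ang=cv2.minAreaRect(w.astype(np.float32))
        out[n]=(round(cx,1),round(cy,1)),(round(a,1),round(b,1)),round(ang,1)
    return out
E
python3 - <<'E'
from h import *
i=look('wb2',(.453,.294),.12,np.radians(50),['board_mid','board_socket'])
f=cv2.cvtColor(cv2.imread('pics/wb2.png'),cv2.COLOR_BGR2RGB)
print(fitboard(f,i,(.453,.294)))
u,v=px(i,[.453,.294,.005]).astype(int);save('wb2c',cv2.resize(f[max(0,v-75):v+75,u-100:u+100],None,fx=4,fy=4))
print(u,v,px(i,[.4,.3,.0]),env.read_t())
E
```

```text
board_mid 0.96 [0.4528 0.293  0.0055] [324. 203.]
board_mid 0.83 [0.5729 0.257  0.0109] [480. 142.]
board_socket 0.74 [0.5443 0.2433 0.0092] [457. 179.]
board_socket 0.73 [0.4339 0.2739 0.0094] [322. 236.]
{'green': ((453.6, 293.5), (45.0, 33.3), 48.9), 'yellow': ((454.4, 300.2), (17.5, 15.0), 49.2)}
323 202 [271.01179966 233.73963841] 3.1167
```

View pics/wb2c.png

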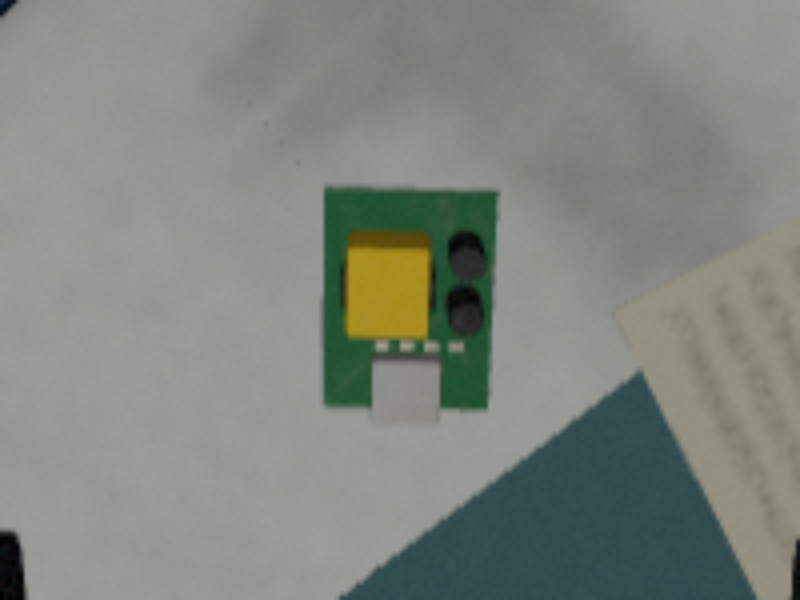

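The crop confirms the small board, with its socket at the bottom centre, yellow transformer and two capacitors on the right. The fit agrees: the green rectangle is 45x33 mm and the yellow centre sits 5.6 mm behind the green centre. Next, the shell and cover, before grasping.

```bash
cat >> h.py <<'E'
def rect(mask,info,c,z):
    k,l,s,ce=cv2.connectedComponentsWithStats(mask);u,v=px(info,c)
    i=min([i for i in range(1,k) if s[i,4]>400],key=lambda i:np.hypot(*(ce[i]-[u,v])))
    h=cv2.convexHull(np.argwhere(l==i)[:,::-1].astype(np.float32))[:,0]
    w=np.array([ray(info,q,z)[:2] for q in h],np.float32)*1000
    return [np.round(x,1) for x in cv2.minAreaRect(w)]
E
python3 - <<'E'
from h import *
i=look('ws',(.522,.03),.17,np.radians(15),['shell','opening','nest'])
f=cv2.cvtColor(cv2.imread('pics/ws.png'),cv2.COLOR_BGR2RGB);hsv=cv2.cvtColor(f,cv2.COLOR_RGB2HSV)
print(rect(cv2.inRange(hsv,(0,0,140),(180,60,255)),i,[.522,.03,.012],.012))
j=look('wc',(.486,-.238),.17,np.radians(110),['cover_mid','cover_notch'])
g=cv2.cvtColor(cv2.imread('pics/wc.png'),cv2.COLOR_BGR2RGB);hsv=cv2.cvtColor(g,cv2.COLOR_RGB2HSV)
print(rect(cv2.morphologyEx(cv2.inRange(hsv,(0,0,20),(180,60,200)),cv2.MORPH_OPEN,np.ones((5,5))),j,[.486,-.238,.03],.03))
save('sc',np.hstack([f[60:360,120:520],g[60:360,120:520]]));print(env.read_t())
E
```

```text
shell 0.82 [0.5206 0.0287 0.0237] [327. 192.]
opening 0.64 [0.5504 0.0381 0.0218] [326. 156.]
nest 0.64 [0.5193 0.0299 0.0029] [326. 187.]
[array([546.8, 103.9]), array([306.7, 656.5]), np.float64(30.3)]
cover_mid 0.69 [ 0.4871 -0.2358  0.014 ] [326. 185.]
cover_mid 0.64 [ 0.4582 -0.3522  0.0169] [258. 283.]
cover_notch 0.82 [ 0.4686 -0.3863  0.0087] [260. 309.]
cover_notch 0.63 [ 0.4726 -0.2016  0.0035] [323. 143.]
cover_notch 0.26 [ 0.4847 -0.2352  0.0148] [323. 184.]
[array([ 484.6, -233.4]), array([49.8, 71.2]), np.float64(20.1)]
6.7167
```

View pics/sc.png

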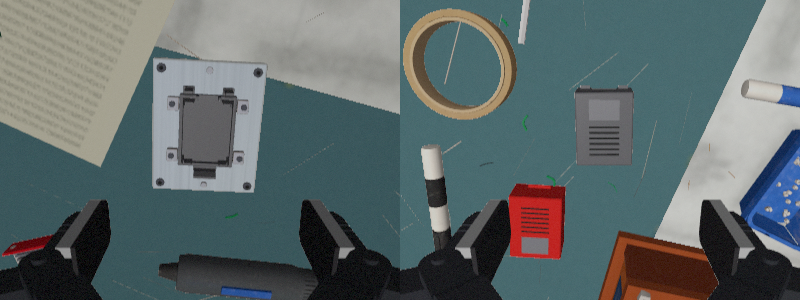

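Left crop: nest plate with the shell, opening end up (two narrow clips at full px ≈(308,150) and (348,152)) and wide clip at the bottom (324,233). Right crop: grey cover at about (325,185) full px, with two ribs at the top, so the notch end is up and yaw is 110°; the red one is the decoy.

Run:
```python
from h import *
i=np.load('pics/ws.npy',allow_pickle=True).item()
f=cv2.cvtColor(cv2.imread('pics/ws.png'),cv2.COLOR_BGR2RGB).astype(int)
for p in ((285,135),(360,240),(440,120),(400,80)):print(p,f[p[1],p[0]])
m=((f[...,2]-f[...,0]>6)&(f[...,0]>125)).astype(np.uint8)*255
m=cv2.morphologyEx(m,cv2.MORPH_OPEN,np.ones((3,3)))
print(rect(m,i,[.522,.03,.012],.012))
hand=np.array([ray(i,(u+120,v+60),.012)[:2] for u,v in ((153,57),(268,63),(254,193),(152,190))])*1000
print(hand.round(1),hand.mean(0),[np.hypot(*(hand[k]-hand[k-1])).round(1) for k in range(4)])
g=cv2.cvtColor(f.astype(np.uint8),cv2.COLOR_RGB2GRAY)
d=((g<125)).astype(np.uint8)*255;d[:, :285]=0;d[:,365:]=0;d[:140]=0;d[242:]=0
d=cv2.morphologyEx(d,cv2.MORPH_OPEN,np.ones((9,9)))
print(rect(d,i,[.522,.03,.02],.02))
```

```text
(285, 135) [162 168 176]
(360, 240) [161 168 173]
(440, 120) [143 143 138]
(400, 80) [165 165 160]
[array([519.4,  29.6]), array([121.7,  97.7]), np.float64(12.2)]
[[569.8  90.7]
 [590.8  -6.5]
 [469.3 -32.6]
 [446.4  64.5]] [519.06402242  29.03005534] [np.float64(126.2), np.float64(99.4), np.float64(124.3), np.float64(99.8)]
[array([517.1,  29.1]), array([85.6, 51.2]), np.float64(11.7)]
```

Run:
```python
from h import *
yaw=np.radians(48.9);p=[.4581,.2969]
env.command_gripper(.55,25)
env.move_pose(p+[.08],down(yaw))
env.move_straight(p+[.035],.15); f0=env.read_force()
env.move_straight(p+[.020],.04); print('df',env.read_force()-f0,env.read_eef_pos())
env.command_gripper(0.0,25)
print(env.read_gripper_width()*85,env.read_gripper_force())
env.move_straight(p+[.09],.12)
print(env.read_gripper_width()*85,env.read_gripper_force(),env.read_force()-f0,env.read_t())
i=optics.camera_info('wrist');f=optics.grab_frame('wrist');save('held',f[60:360,120:520])
```

```text
df [ 0.1700758   0.84835019 -0.29922828] [0.45799752 0.29689869 0.01989151]
25.25970099512092 24.781528562307358
25.291901112618195 24.578345865011215 [ 0.55297237  0.34079869 -0.80454664] 11.1583
```

View pics/held.png

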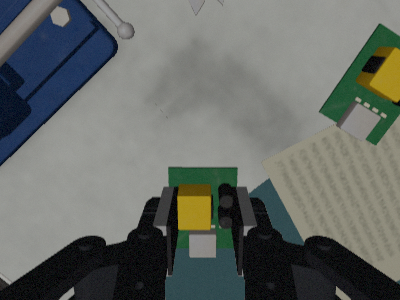

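The board is held level and square between the pads, with the socket toward the bottom (px (203,245) in the crop). Now I place it.

```bash
cat >> h.py <<'E'
S=np.array([.5194,.0296]);SY=np.radians(12.2)
def sh(x,y): return (S+R.from_euler('z',SY).as_matrix()[:2,:2]@[x/1000,y/1000]).tolist()
E
python3 - <<'E'
from h import *
p=sh(-7,1.25)
env.move_pose(p+[.12],down(SY+np.pi)); env.wait(.2)
env.move_straight(p+[.055],.12); env.wait(.2); f0=env.read_force()
z=.040
env.move_straight(p+[z],.05)
while z>.0335:
    env.wait(.05);d=env.read_force()-f0;print(round(z,4),d.round(2))
    if d[2]>2.5: break
    z-=.001; env.move_straight(p+[z],.03)
env.command_gripper(.50,25); env.wait(.1); print('rel',(env.read_force()-f0).round(2))
env.move_straight(p+[.09],.12)
back=sh(-30,0)
i=look('placed',p,.17,SY+np.pi,['board_mid','board_socket','shell','opening'])
f=cv2.cvtColor(cv2.imread('pics/placed.png'),cv2.COLOR_BGR2RGB);print(fitboard(f,i,S,.019,.033))
u,v=px(i,[*S,.02]).astype(int);save('placedc',cv2.resize(f[v-75:v+75,u-100:u+100],None,fx=4,fy=4));print(env.read_t())
E
```

```text
0.04 [-1.59  0.72 -0.64]
0.039 [-0.29  0.26 -0.41]
0.038 [-0.42  0.88  0.35]
0.037 [-0.36  0.99  0.72]
0.036 [ 0.07  0.29 -0.87]
0.035 [-1.13 -0.03  5.14]
rel [-0.44  1.09  0.49]
board_mid 0.91 [0.5745 0.2577 0.0119] [531. 292.]
board_mid 0.89 [0.5197 0.0289 0.0218] [321. 198.]
board_socket 0.89 [0.5412 0.0317 0.0238] [319. 221.]
board_socket 0.87 [0.544  0.2448 0.0132] [532. 263.]
opening 0.77 [0.5514 0.0347 0.0257] [320. 233.]
{'green': ((519.8, 30.3), (45.1, 33.8), 12.2), 'yellow': ((513.6, 24.7), (19.5, 15.5), 12.2)}
18.6833
```

View pics/placedc.png

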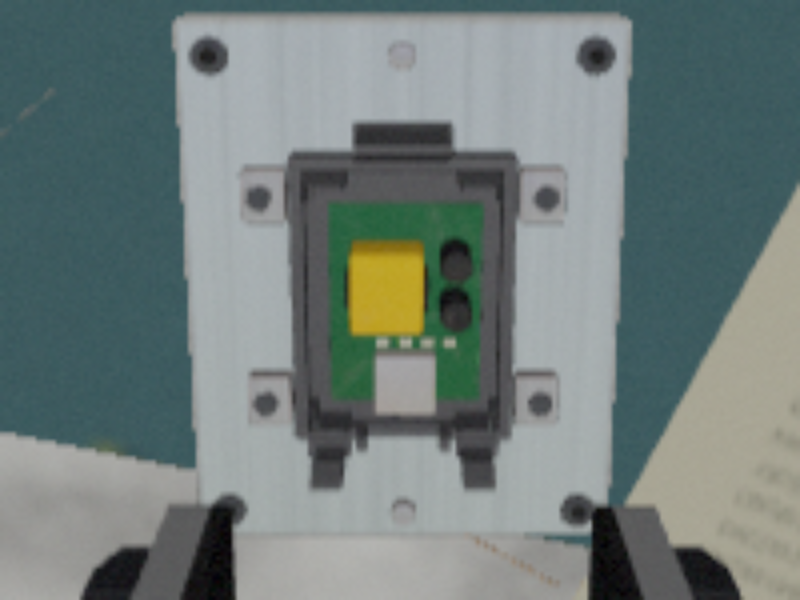

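The board lies in the pocket with its socket at the opening (px (405,385) in the crop, between the cheeks), all guide tongues clear. Next I grip the cover and check it in hand.

Run:
```python
from h import *
i=np.load('pics/placed.npy',allow_pickle=True).item()
f=cv2.cvtColor(cv2.imread('pics/placed.png'),cv2.COLOR_BGR2RGB).astype(int)
m=((f[...,2]-f[...,0]>6)&(f[...,0]>110)).astype(np.uint8)*255
m=cv2.morphologyEx(m,cv2.MORPH_OPEN,np.ones((3,3)));print('plate',rect(m,i,[.522,.03,.012],.012))
yaw=np.radians(110.1);p=[.4858,-.2360]
env.command_gripper(.82,25)
env.move_pose(p+[.10],down(yaw))
env.move_straight(p+[.045],.15);env.wait(.1);f0=env.read_force()
env.move_straight(p+[.012],.06);print('df',(env.read_force()-f0).round(2))
env.command_gripper(0.0,90);print('cl',(env.read_force()-f0).round(2),env.read_gripper_width()*85,env.read_gripper_force())
env.move_straight(p+[.03],.05);env.move_straight(p+[.12],.15);env.wait(.1)
print((env.read_force()-f0).round(2),env.read_gripper_width()*85,env.read_t())
i=optics.camera_info('wrist');g=optics.grab_frame('wrist');save('held2',g);np.save('pics/held2.npy',dict(i),allow_pickle=True)
d=R.from_euler('z',yaw).as_matrix()[:2,:2]
for n in('cover_mid','cover_notch'):
    for q in spotter.landmark_of('wrist',n):
        w=world('wrist',q['at'],i);print(n,q['confidence'],w,(d.T@(w[:2]-env.read_eef_pos()[:2])*1000).round(1))
save('held2c',cv2.resize(g[100:400,120:520],None,fx=2,fy=2))
```

```text
plate [array([512.6,  28.1]), array([106.5,  97.5]), np.float64(12.2)]
df [1.1  0.09 0.36]
cl [-0.54  0.84  6.23] 48.33658830659951 92.85998314619064
[0.05 0.13 0.19] 48.20942546335348 23.125
cover_mid 0.62 [ 0.48566821 -0.23544941  0.12061047] [ 0.1 -0.6]
cover_notch 0.95 [ 0.47019078 -0.2027913   0.1130874 ] [36.1  2.9]
cover_notch 0.82 [ 0.47013094 -0.38254416  0.00422719] [-132.7   64.7]
```

View pics/held2c.png

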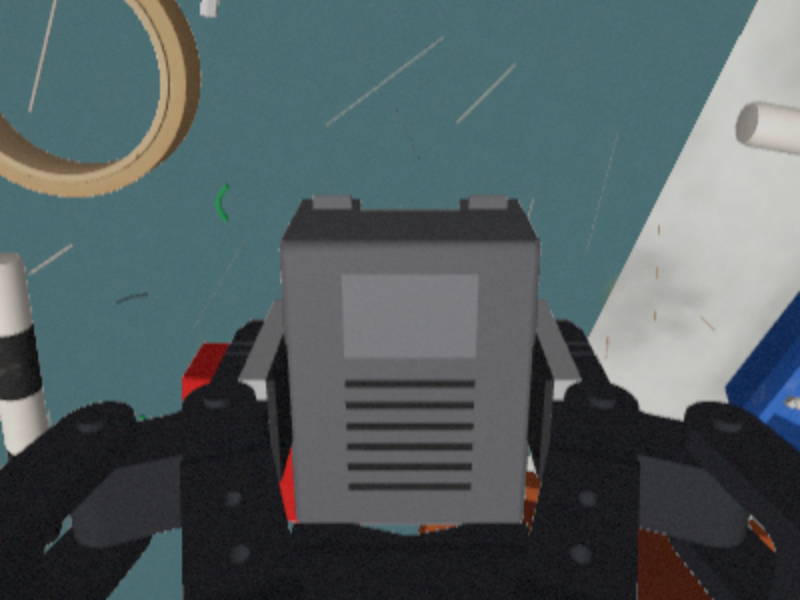

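Run:
```python
from h import *
i=np.load('pics/held2.npy',allow_pickle=True).item()
d=R.from_euler('z',np.radians(110.1)).as_matrix()[:2,:2];e=env.read_eef_pos();print(e,env.read_t())
for u,v in((283,243),(538,243),(295,522),(524,522)):
    print((d.T@(ray(i,(u/2+120,v/2+100),e[2]+.018)[:2]-e[:2])*1000).round(1))
print(env.read_gripper_force(),env.read_gripper_width()*85)
```

```text
[ 0.48529684 -0.23573312  0.11903826] 23.275
[33.1 23. ]
[ 33.1 -24.7]
[-31.3  24.1]
[-31.2 -25.4]
92.67201751470566 48.23961234168481
```

Run:
```python
from h import *
i=np.load('pics/placed.npy',allow_pickle=True).item()
u,v=px(i,[*S,.02]).astype(int)
c=np.array([ray(i,(x/4+u-100,y/4+v-75),.02)[:2] for x,y in((290,153),(516,153),(512,437),(298,437))])*1000
m=c.mean(0)-S*1000;rm=R.from_euler('z',SY).as_matrix()[:2,:2];off=rm.T@m;print('rim corners',c.round(1),'off in shell frame',off.round(2))
off=np.clip(off/2,-.8,.8)
p=sh(off[0]-.5,off[1]);np.save('p.npy',p)
env.move_pose(p+[.13],down(SY));env.wait(.2)
env.move_straight(p+[.055],.12);env.wait(.3);f0=env.read_force();np.save('f0.npy',f0);e=env.read_eef_pos();print('e',e,'target',p)
h=.030
while h>.0205:
    env.move_straight(p+[.017+h],.03);env.wait(.1);F=env.read_force()-f0
    print(round(h*1000,1),((env.read_eef_pos()[2]-.017)*1000).round(2),F.round(1))
    if F[2]>9 or np.hypot(*F[:2])>10:break
    h-=.0015
print(env.read_t(),env.read_eef_pos()-np.r_[p,.017+h],env.read_gripper_width()*85)
```

```text
rim corners [[491.8  -0.9]
 [481.4  47. ]
 [546.1  61.6]
 [556.6  13.2]] off in shell frame [-0.3   0.69]
e [0.5190854  0.02982517 0.05560117] target [0.5186901869789696, 0.029798374438649442]
30.0 29.9 [-0.7  0.6 -2. ]
28.5 28.5 [-0.5 -0.6 -1.5]
27.0 26.97 [-0.   0.7 -1.5]
25.5 25.47 [-0.2  0.2 -1.3]
24.0 23.95 [-0.7  1.3 -1. ]
22.5 22.57 [ 0.8  0.2 -0.4]
21.0 21.3 [1.6 0.9 4.2]
29.0833 [ 5.29948572e-04 -7.55238472e-06  1.80318082e-03] 48.41663401406437
```

It slid over the tongues cleanly and rib contact started at h≈21. Now pressing.

Run:
```python
from h import *
p=np.load('p.npy').tolist();f0=np.load('f0.npy');h=.020
for _ in range(14):
    env.move_straight(p+[.017+h],.02);env.wait(.1);F=env.read_force()-f0;a=(env.read_eef_pos()[2]-.017)*1000
    print(round(h*1000,1),a.round(2),F.round(1),round(env.read_gripper_width()*85,2))
    if F[2]>30 or (a<15.6 and F[2]>10):break
    h-=.0008
np.save('h.npy',h);print(env.read_t(),env.read_tcp_rot())
```

```text
20.0 20.52 [ 0.2 -0.6  7.6] 48.7
19.2 19.93 [-0.5 -0.   8.9] 48.39
18.4 19.28 [-0.6 -0.1 11.8] 48.58
17.6 18.58 [-0.5 -0.8 11.4] 48.75
16.8 16.67 [ 1.4 -2.8  1.3] 48.1
16.0 15.86 [ 1.5 -3.7  0.1] 48.16
15.2 15.7 [-0.2 -3.7  7. ] 48.31
14.4 15.65 [-4.4 -3.6 17.3] 48.77
13.6 15.61 [-7.4 -3.7 27.4] 48.48
12.8 15.57 [-9.  -4.2 37.4] 48.28
32.5833 [3.12362121e+00 3.33933204e-01 5.79654741e-04]
```

Run:
```python
from h import *
p=np.load('p.npy').tolist();f0=np.load('f0.npy');h=.0146
env.move_straight(p+[.017+h],.02);env.wait(.3);F=env.read_force()-f0
print((env.read_eef_pos()[2]-.017)*1000,F.round(1),env.read_gripper_force(),env.read_ft_torque().round(2))
f=optics.grab_frame('wrist');s=optics.grab_frame('scene');i=optics.camera_info('scene');u,v=px(i,[*S,.03]).astype(int)
save('fin',np.hstack([cv2.resize(f[100:400,120:520],(480,360)),cv2.resize(s[v-36:v+36,u-32:u+32],(320,360))]));print(env.read_t())
```

```text
15.651877449730817 [-3.5 -4.6 18.4] 98.59035819768906 [-0.75  0.55 -0.09]
33.2333
```

View pics/fin.png

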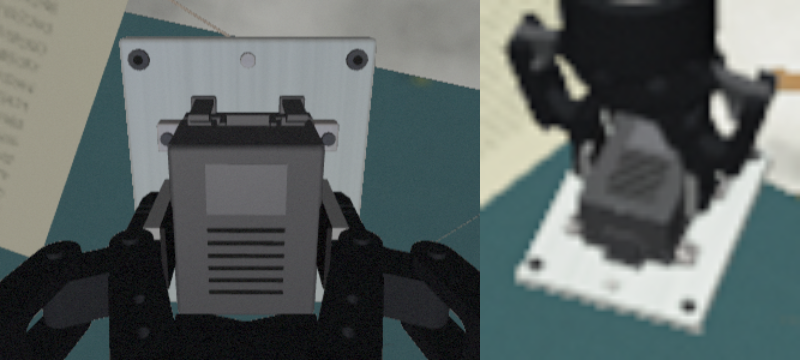

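Both narrow clips are seated over the ribs at (203,108) and (292,108). The wide clip is hidden, so I check for tilt by comparing the cover's pose in the tool with that before pressing.

Run:
```python
from h import *
a=cv2.cvtColor(cv2.imread('pics/held2.png'),cv2.COLOR_BGR2GRAY);g=optics.grab_frame('wrist');b=cv2.cvtColor(g,cv2.COLOR_RGB2GRAY)
c=np.array([(283,243),(538,243),(524,522),(295,522)],float)/2+[120,100]
m=np.zeros_like(a);cv2.fillConvexPoly(m,c.astype(int),255);m=cv2.erode(m,np.ones((9,9)))
cc,H=cv2.findTransformECC(a,b,np.eye(3,dtype=np.float32),cv2.MOTION_HOMOGRAPHY,(3,200,1e-7),m,3)
d=cv2.perspectiveTransform(c[None],H.astype(float))[0];print(cc,(d-c).round(2))
K=np.array(optics.camera_info('wrist')['intrinsics']);o=np.array([(33,25,0),(33,-25,0),(-33,-25,0),(-33,25,0)],float)
P=[cv2.solvePnP(o,q,K,None) for q in(c,d)]
R0,R1=[R.from_rotvec(x[1].ravel()) for x in P];print('rot deg in cover frame',np.degrees((R0.inv()*R1).as_rotvec()).round(2),'shift in cover frame',R0.inv().apply((P[1][2]-P[0][2]).ravel()).round(2))
```

```text
0.9900558698203932 [[-0.72 -1.5 ]
 [ 0.67 -0.68]
 [-0.3   0.01]
 [ 0.36 -0.1 ]]
rot deg in cover frame [-0.24 -0.12 -0.03] shift in cover frame [0.67 0.03 0.7 ]
```

Run:
```python
from h import *
print(env.read_force()-np.load('f0.npy'),env.read_gripper_force(),env.read_t());print(env.close_job())
```

```text
[-3.2097671  -3.8939055  17.48672967] 98.59076499938965 33.2833
the job is handed in; nothing more can be done
None
```

I handed the job in at 33.3 s of the 59 s limit, with the board flat in the shell, the cover pressed level onto its hard stop, and the gripper still holding and pushing at about 17 N; both narrow clips showed closed, but the wide one was out of view and is inferred from the sudden force drop, the hard stop and the lack of tilt.

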